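Set the snap press four clicks deeper and confirm

TASK

The next snaps go through thick denim: with a fingertip in its notch, push the click-stop depth dial of the snap press clockwise (seen from above) by exactly four clicks. Then press the large round button fully down and let it come up again; do not press it before the dial is right. Leave the small button and all the loose things on the press and table where they are: nothing needs to be picked up.

Things in the scene. Friction and masses are not known exactly. Their poses are not given: they have to be found in the camera images.
- press: Snap-fastener press, fixed: an ivory cabinet 180 (x) x 440 (y) x 60 mm high, its own x pointing away from the robot and its own y to the left. Origin: centre of its underside, on the table. A column and head, 230 mm tall, stand on its left (+y) end, from y +137 to +207 mm; the rest of its top, at 60 mm height, is flat and carries the dial and the buttons. It turns with its yaw.
- dial_bezel: Round aluminium bezel of the dial, fixed, 124 mm diameter, 6 mm thick, lying on the press's flat top, with 12 dark tick marks, one per click. Origin: centre of its underside, 60 mm above the table, on the dial's upright axis. Its yaw differs from the press's: the notch of the dial at the start points along the bezel's own -x.
- dial_axis (a point): Point on the dial's upright axis at the height of the dial's top face (90 mm above the table). Its axes turn with the dial; the notch always points along its own -x, and z is up.
- dial_notch (a point): Point in the middle of the dial's notch, 35 mm out from the axis, at the height of the dial's top face; it turns with the dial. Black plastic dial on a pale steel plate (the notch floor), 100 mm across, 24 mm thick; one wedge-shaped notch, 100 degrees wide, open to the top and to the rim, 18 mm deep (its floor is 72 mm above the table). Its flat upright side walls are radial, 50 degrees either side of its middle, from the hub (16 mm radius) to 49.5 mm.
- dial (a joint): Dial angle in rad: 0 at the start (resting in a click), growing clockwise seen from above. It rests by itself at every 30 degrees (0.524 rad, 12 clicks a turn). Between two rests it resists with up to 0.17 N m (about 5 N pushed at 35 mm radius) plus a little damping; past the half-way point it snaps on to the next rest by itself, away from the finger. It turns freely both ways between stops at -1.2 and 4.4 rad.
- confirm_top (a point): Centre of the top of the large round button (36 mm diameter), on the right part of the press's top, on the side nearer the robot. It goes down with the button. Pressed straight down it travels 6 mm against a spring, 5 N at the bottom, and comes up by itself.
- confirm (a joint): Travel of the large button, m: 0 up, 0.006 fully down.
- release_top (a point): Centre of the top of the small round button (18 mm diameter), 90 mm farther from the robot than the large one; not to be pressed.
- release (a joint): Travel of the small button, m: 0 up, 0.005 fully down.
- reel: Loose empty wooden thread reel, upright, 26 mm diameter, 32 mm tall, standing on the press beyond the dial, to the right. Origin: centre of its underside. To be left alone.
- capjar: Loose small glass jar with a steel lid, 34 mm diameter, 34 mm tall, standing on the press beyond the dial, to the left. Origin: centre of its underside. To be left alone.
- hammer: Loose hammer with a wooden handle, lying on the table to the left. To be left alone.
- scissors: Loose black-handled scissors, about 170 mm long, 12 mm high, lying on the table to the right of the press. To be left alone.
- knife: Loose utility knife, about 145 mm long, 17 mm high, lying on the table beyond the press. To be left alone.
- cone: Loose dark thread cone, 84 mm diameter, 100 mm tall, standing on the table beyond the press. To be left alone.
- pinbowl: Loose white bowl, 90 mm diameter, 35 mm tall, on the table beyond the press. To be left alone.

How it is judged (in metres and radians):
On the way, in this order (a step that is already met when the one before it is completed fails the run):
1. the dial rests four clicks clockwise of its start (value of joint dial between 1.954 and 2.234 rad and value of joint confirm below 0.002 m), for 0.3 s.
2. the large button is pressed down with the dial at four clicks (value of joint dial between 1.954 and 2.234 rad and value of joint confirm above 0.0045 m).
At the end, for the whole second after the job is handed in: The dial rests four clicks (2.094 rad, within 0.14) clockwise of its start, the large button has been pressed at least 4.5 mm after that and is up again, the small button is up and every loose thing is within 20 mm of where it started (value of joint dial between 1.954 and 2.234 rad and velocity of joint dial between -0.05 and 0.05 rad/s and value of joint each of confirm, release below 0.0015 m and distance of each of reel, capjar, hammer, scissors, knife, cone, pinbowl from where it was at the start of the episode below 0.02 m); the robot touches nothing.
It fails at once if the large button is pressed (over 3 mm) while the dial is not at four clicks (value of joint confirm above 0.003 m and (value of joint dial below 1.8544 rad or value of joint dial above 2.3344 rad)).
It fails at once if the small button is pressed (over 2.5 mm) (value of joint release above 0.0025 m).
It fails at once if a loose thing is moved by more than 20 mm, or lifted (distance of any of reel, capjar, hammer, scissors, knife, cone, pinbowl from where it was at the start of the episode above 0.02 m).
It also fails if it takes over 64 s, if anything falls off the work surface, if the arm or the gripper's body presses on something with over 40 N, if the wrist force passes 120 N, or if a joint passes its speed limit or range.

ROBOT

A 6-joint arm with a two-finger parallel gripper is mounted at the origin on the work surface. World frame = base frame: x ahead of the robot, y to its left, z up, the work surface at z = 0. Lengths are in m, angles in degrees, forces in N, time in s.
With the tool pointing down it reaches from about 0.325 to 0.775 m from the base axis. Payload 5.5 kg.
Tool frame: the origin (TCP) lies at the centre of the arm's flange, where the gripper is bolted on; the fingertips stand 182 mm ahead of it and the grasp point (between the pads) lies 163 mm ahead of it; z points along the fingers, y is the line along which they close (so a half turn about z gives the same grasp; the last joint's range is limited). The gripper opens to 88 mm and grips with 3 to 60 N. Pads are 20 mm wide; open, the fingers measure 115 mm over their backs; the gripper's body (75 mm by 178 mm) begins 61 mm behind the grasp point.
Start: joints at [-69.311, 5.22, 70.514, -0, 104.267, -3.249], TCP at [0.243, -0.548, 0.405] pointing down, gripper open.
Joint ranges: [-164.24, 164.24], [-49.07, 125.15], [9.68, 141.18], [-86.29, 266.29], [3.28, 154.24], [-151.56, 151.56]. Speed limits (degrees/s): [147.25, 147.25, 172.46, 180, 180, 180].

INTERFACE

Orientations are given as [roll, pitch, yaw] about the fixed x, y, z axes, in that order (R = Rz(yaw) Ry(pitch) Rx(roll)).
In Python, from station import r gives the robot as it stands. The module is installed in compiled form; this text tells all that it offers. Calls block until the motion is done:
- r.reach(position, orientation): joint-space move of the TCP to a pose.
- r.servo_line(position, rotation=None, speed=0.15): straight line of the TCP; rotation=None keeps the orientation; speed is the mean speed in m/s.
- r.move_joints(angles): joint-space move.
- r.let_go() and r.grab(squeeze=None): open the fingers fully, or close them until they stop; squeeze is the grip in N (None keeps the last).
- r.wait(seconds).
- r.inverse_kinematics(position, orientation): joint angles nearest the present ones, or None.
- r.sense(): the state.
- r.snapshot(name): name is "scene" or "side" or "wrist"; returns a dict with "frame" (400x640x3 uint8, red, green, blue), "fx", "fy", "cx", "cy" (pixels), "dist_coeffs" ([k1, k2, p1, p2, k3] as OpenCV has them; the pictures are not rectified), "R" (3x3) and "t" (3): a world point X has camera coordinates R X + t. Camera axes: x right, y down, z forward; pixel columns grow to the right and rows downward; lengths in m; the calibration is good to about 2 mm. A picture is of the moment at which its call begins. There is no depth.
A pose or a line that the arm cannot do raises r.IKError and nothing moves.
- r.hand_in(): hands the job in; it is judged then, once.
The state is a dict: "clock": time; "joints": joint angles; "joint_vel": joint speeds; "joint_torque": joint torques, N m; "tcp_pos": TCP position; "orientation": TCP orientation; "contact_force": force on the tool from outside, world axes, zero at the start; "torque": the same for the moment, N m; "opening": finger opening in m; "gripper_force": force on a finger pad.
Only numpy, scipy, OpenCV 4.12 (cv2) and the standard library are available. Lean on these libraries where they do the work, as an engineer would, in place of code of your own. Each camera call takes 0.05 s, during which the arm holds its last target. There are 200 camera calls.

## Working session

There is one attempt and no reset: what is moved stays moved. The work goes in short steps, each a Python script; the robot and the scene stay as the last script left them, time stands still between calls to the robot, and variables do not carry over. Pictures are saved under pics/ and viewed, at most 10 in all, crops included, and the job is handed in when it is done.

```bash
mkdir -p pics
cat > h.py <<'E'
import numpy as np, cv2, pickle
from station import r
def snap(name,fn):
    s=r.snapshot(name); cv2.imwrite('pics/'+fn+'.png',s['frame'][:,:,::-1]); pickle.dump(s,open('pics/'+fn+'.pkl','wb')); return s
def load(fn): return pickle.load(open('pics/'+fn+'.pkl','rb'))
def K(s): return np.array([[s['fx'],0,s['cx']],[0,s['fy'],s['cy']],[0,0,1.]])
def ray(s,px,z):
    p=cv2.undistortPoints(np.array(px,float).reshape(-1,1,2),K(s),np.array(s['dist_coeffs'],float)).reshape(-1,2)
    R=np.array(s['R']);t=np.array(s['t']); c=-R.T@t
    d=np.c_[p,np.ones(len(p))]@R
    return c+d*((z-c[2])/d[:,2])[:,None]
def proj(s,X):
    return cv2.projectPoints(np.array(X,float).reshape(-1,3),cv2.Rodrigues(np.array(s['R'],float))[0],np.array(s['t'],float),K(s),np.array(s['dist_coeffs'],float))[0].reshape(-1,2)
E
python3 - <<'E'
from h import *
a=snap('scene','scene0');b=snap('side','side0')
for s in(a,b): print(-np.array(s['R']).T@s['t'],s['fx'])
E
```

```text
[ 1.14177381 -0.9399824   0.87277764] 476.52446605894863
[1.03177353 0.98660902 0.81439594] 406.4292495193209
```

View pics/scene0.png

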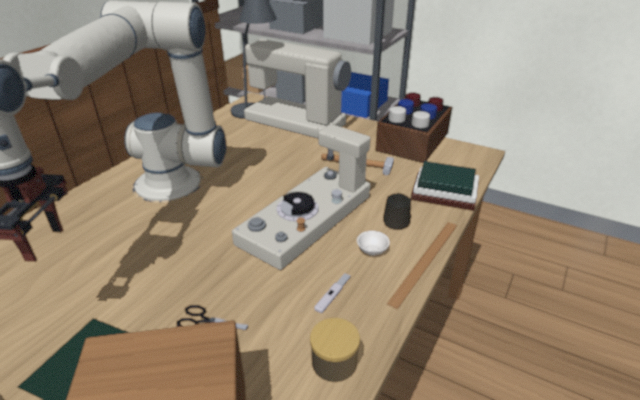

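View pics/side0.png

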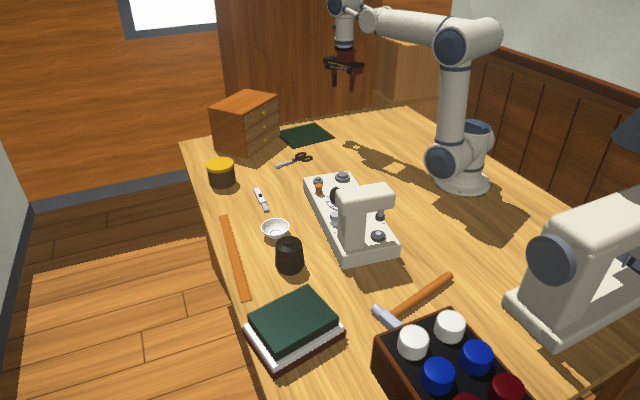

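Scene view: the dial is at about (298,204), the large button at (257,224), the small one at (281,237), and the column at (352,165). In the side view the column hides the dial. I'll locate these roughly, then look from above with the wrist camera.

Run:
```python
from h import *
a=load('scene0')
P=ray(a,[(298,204)],.09);B=ray(a,[(257,222),(281,236)],.07)
print(P,B)
s=r.snapshot('wrist');c=-np.array(s['R']).T@s['t'];print('cam',c,np.array(s['R'])[2],r.sense()['tcp_pos'],r.sense()['orientation'])
x,y=P[0,:2]
r.reach([x-.06,y-.03,.46],[180,0,0])
w=snap('wrist','w1');print(-np.array(w['R']).T@w['t'],w['R'],r.sense()['clock'],r.sense()['joints'])
cv2.imwrite('pics/w1c.png',w['frame'][:,:,::-1])
```

```text
[[ 0.5256931 -0.0011819  0.09     ]] [[ 0.45680283 -0.10796875  0.07      ]
 [ 0.54980213 -0.12698452  0.07      ]]
cam [ 0.30967026 -0.51880004  0.38314483] [-0.2456142  -0.10833205 -0.9632953 ] [ 0.24345103 -0.54843988  0.40377158] [-1.79915458e+02 -3.54184985e-03  2.39377662e+01]
[ 0.53827349 -0.03178934  0.4393209 ] [[ 4.63617672e-04 -9.99998856e-01  1.43957167e-03]
 [-9.63309654e-01 -6.02372852e-05  2.68392448e-01]
 [-2.68392054e-01 -1.51118477e-03 -9.63308581e-01]] 2.2333 [-8.07984591e+00 -1.40809050e+01  8.32004390e+01 -9.15621024e-03
  1.10902833e+02  8.19763161e+01]
```

View pics/w1.png

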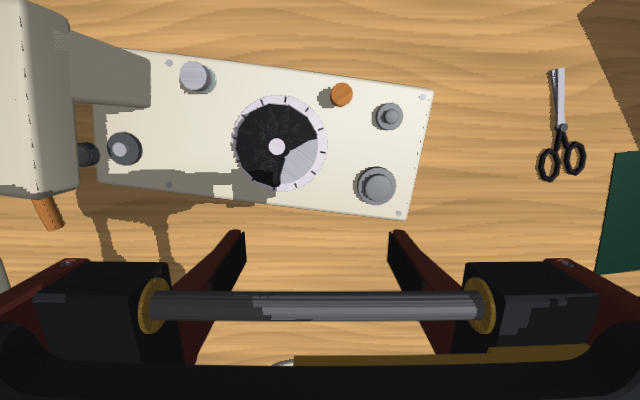

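Wrist view from above: the dial is at about (278,146) with its notch towards the lower right, so its clockwise wall is near 6 o'clock. The large button is at (377,186), the small one at (389,116), the reel at (342,94) and the jar at (195,76). Next I'll fit these numerically.

Run:
```python
from h import *
w=load('w1');g=w['frame'];hsv=cv2.cvtColor(g,cv2.COLOR_RGB2HSV)
# hub blob
m=np.zeros(g.shape[:2],np.uint8);m[135:160,265:290]=(g[135:160,265:290].min(2)>150)
n,l,st,ct=cv2.connectedComponentsWithStats(m);k=l[147,277];hub=ct[k];print('hub',hub,st[k],ray(w,hub,.09))
# lavender bezel: bluish vs ivory
m2=((g[:,:,2].astype(int)-g[:,:,0]>4)&(g.min(2)>140)).astype(np.uint8);m2[:, :215]=0;m2[:,345:]=0;m2[:80]=0;m2[205:]=0
c=max(cv2.findContours(m2,cv2.RETR_EXTERNAL,cv2.CHAIN_APPROX_NONE)[0],key=len)[:,0]
X=ray(w,cv2.convexHull(c)[:,0],.066);A=np.c_[2*X[:,:2],np.ones(len(X))];q=np.linalg.lstsq(A,(X[:,:2]**2).sum(1),rcond=None)[0]
print('bezel c',q[:2],'R',np.sqrt(q[2]+q[:2]@q[:2]))
ax=q[:2]
dark=g.max(2)<75
for R in(.025,.03,.035,.04,.045):
    th=np.arange(0,360,1.);P=np.c_[ax[0]+R*np.cos(np.radians(th)),ax[1]+R*np.sin(np.radians(th)),np.full(360,.09)]
    p=np.rint(proj(w,P)).astype(int);d=dark[p[:,1],p[:,0]];print(R,[(int(t),int(d[t])) for t in range(360) if d[t]!=d[t-1]])
# buttons in grey circles
for (x,y) in((377,186),(389,116)): print(ray(w,(x,y),.075),ray(w,(x,y),.06))
G=np.mgrid[0:500,0:700];P=np.c_[(ax[0]+.11-G[0].ravel()*.0005),(ax[1]+.1-G[1].ravel()*.0005),np.full(350000,.09)]
p=proj(w,P).astype(np.float32).reshape(500,700,2)
cv2.imwrite('pics/rect.png',cv2.remap(g,p[...,0],p[...,1],1)[:,:,::-1])
```

```text
hub [276.50943396 146.07075472] [269 138  16  17 212] [[0.51153074 0.01567177 0.09      ]]
bezel c [ 0.49073442 -0.00856095] R 0.026601071718185116
0.025 [(33, 0), (65, 1), (121, 0), (344, 1)]
0.03 [(32, 0), (70, 1), (133, 0), (336, 1)]
0.035 [(32, 0), (66, 1), (140, 0), (292, 1), (295, 0), (329, 1)]
0.04 [(40, 0), (62, 1), (137, 0), (326, 1)]
0.045 [(129, 0), (137, 1), (138, 0), (332, 1), (334, 0), (335, 1)]
[[ 0.45906017 -0.11171171  0.075     ]] [[ 0.45579876 -0.11500232  0.06      ]]
[[ 0.54708056 -0.12172379  0.075     ]] [[ 0.54744316 -0.12542662  0.06      ]]
```

View pics/rect.png

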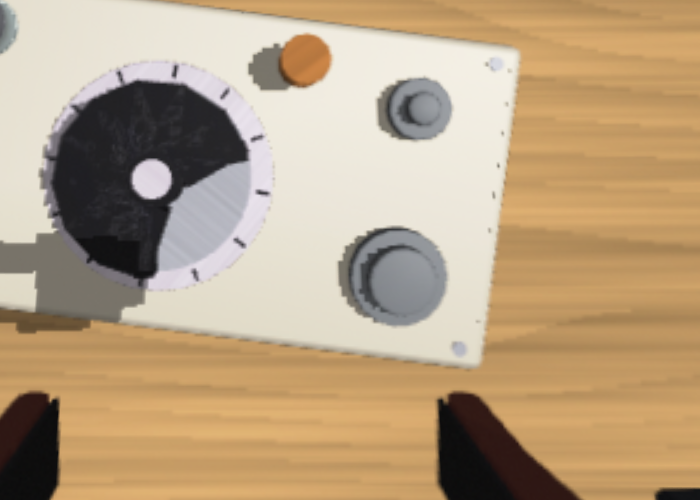

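The rectified top view shows the hub at (152,179), bezel ticks on a 30° grid, and the notch middle on the tick at (240,243). The hub ray and the bezel circle agree on an axis of (0.5115, 0.0156). The notch middle is at world −129.7° and its pushing wall at −179.7°. The large button's top centre is at (405,280), about (0.460, −0.111).

Next I'll close the fingers, enter the notch and check.

```bash
cat >> h.py <<'E'
AX=np.array([.5115,.0156])
def pose(rot,gap,tip):
    a=np.radians(-179.7-rot);u=np.array([np.cos(a),np.sin(a)]);n=np.array([-u[1],u[0]])
    c=AX+.034*u+(.0135+gap)*n
    yaw=(-179.7-rot+180)%360-180
    return [*c,tip+.182],[180,0,yaw]
def F():
    s=r.sense();print(round(s['clock'],2),np.round(s['tcp_pos'],4),np.round(s['contact_force'],1),np.round(s['joints'],1))
E
python3 - <<'E'
from h import *
s=load('scene0');print(proj(s,[[*AX,.09]]))
r.grab();print(r.sense()['opening'])
p,o=pose(0,.010,.28);r.reach(p,o);F()
p,o=pose(0,.010,.11);r.servo_line(p,o,.12);F()
p,o=pose(0,.010,.078);r.servo_line(p,o,.05);F()
a=snap('scene','s1');f=cv2.resize(a['frame'][150:270,210:390],None,fx=4,fy=4,interpolation=2);cv2.imwrite('pics/s1c.png',f[:,:,::-1])
E
```

```text
[[296.91865715 199.74479981]]
0.0005554526186166467
6.19 [ 0.4776 -0.0081  0.462 ] [ 0.  -0.2 -0.3] [ -5.1 -12.4  81.5   0.  110.8 -95.3]
7.76 [ 0.4778 -0.0081  0.293 ] [-0.1 -0.6  0.3] [ -5.1 -13.6  99.7  -0.   93.8 -95.4]
8.55 [ 0.4777 -0.0081  0.2602] [ 0.  -0.3 -0.2] [ -5.1 -12.8 102.4  -0.   90.4 -95.3]
```

View pics/s1c.png

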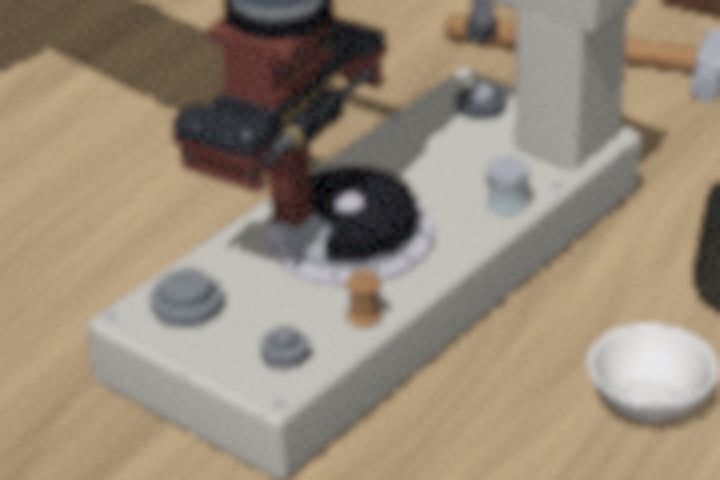

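The closed fingertips stand in the notch at crop pixel (292,225) with no contact force. The hub at full-frame (297,201) matches its projection. Now I'll push along the arc.

Run:
```python
from h import *
p,o=pose(0,.002,.078);r.servo_line(p,o,.03);F()
for rot in range(8,113,8):
    p,o=pose(rot,0,.078);r.servo_line(p,o,.02)
    s=r.sense();a=np.radians(-179.7-rot);n=np.array([-np.sin(a),np.cos(a)]);print(rot,round(float(s['contact_force'][:2]@n),1),np.round(s['contact_force'],1))
F()
a=snap('scene','s2');f=cv2.resize(a['frame'][160:250,230:350],None,fx=6,fy=6,interpolation=2);cv2.imwrite('pics/s2c.png',f[:,:,::-1])
```

```text
9.02 [4.776e-01 2.000e-04 2.601e-01] [-0.5  0.3  0.6] [ -4.1 -12.8 102.4  -0.   90.4 -94.4]
8 5.3 [ 0.  -5.3  0.3]
16 0.6 [-0.9 -0.4  0.4]
24 -0.1 [ 0.5 -0.1  0.1]
32 1.9 [-0.5 -1.9 -0.2]
40 6.3 [-3.  -5.6  1.1]
48 0.5 [-1.1  0.4 -0.7]
56 0.0 [ 0.3 -0.5 -0.1]
64 3.7 [-3.  -2.3  1.3]
72 5.4 [-4.5 -3.4  2.5]
80 0.6 [-0.5 -0.4  0.5]
88 -0.5 [ 0.5 -0.8  0.1]
96 5.1 [-5.2 -0.5  1.9]
104 -0.5 [ 0.5 -0.3  0.8]
112 0.7 [-0.9 -0.3 -0.3]
14.82 [0.5116 0.0521 0.26  ] [-0.9 -0.3 -0.3] [ 2.  -6.9 97.2 -0.  89.7 23.6]
```

View pics/s2c.png

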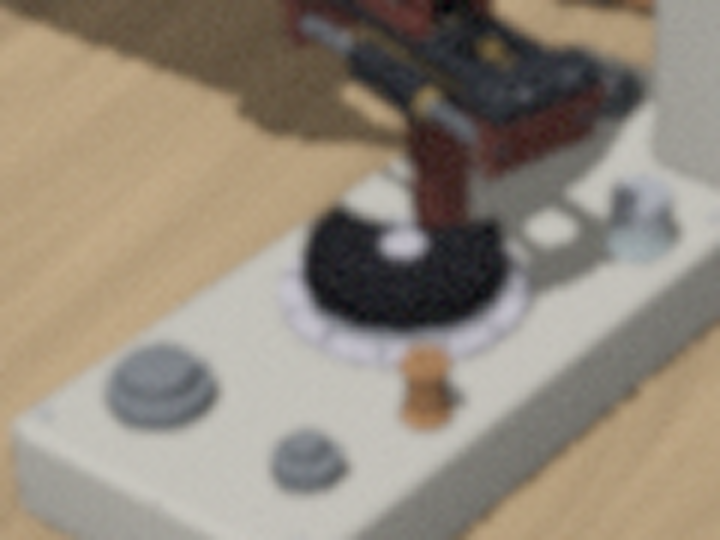

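The force log shows four resist-then-snap cycles, and the finger is now free. In the image the notch has turned to the far-left side behind the finger. I'll back off, rise and verify from above, measuring the wall angles about the axis.

Run:
```python
from h import *
p,o=pose(112,.008,.078);r.servo_line(p,o,.05)
p,o=pose(112,.008,.28);r.servo_line(p,o,.2);F()
r.reach([.4657,-.0312,.46],[180,0,0])
w=snap('wrist','w2');g=w['frame'];F()
G=np.mgrid[0:500,0:700];P=np.c_[(AX[0]+.09-G[0].ravel()*.0005),(AX[1]+.08-G[1].ravel()*.0005),np.full(350000,.09)]
p=proj(w,P).astype(np.float32).reshape(500,700,2)
im=cv2.remap(g,p[...,0],p[...,1],1)[:,:,::-1].copy()
for a in(-129.7-120,-79.7-120,-179.7-120):   # expected notch middle and walls
    e=AX+.062*np.array([np.cos(np.radians(a)),np.sin(np.radians(a))]);cv2.line(im,(160,180),(int((AX[1]+.08-e[1])/.0005),int((AX[0]+.09-e[0])/.0005)),(0,0,255),1)
cv2.imwrite('pics/rect2.png',im)
```

```text
16.34 [0.5042 0.0551 0.4607] [-0.2  1.  -0.1] [  2.4  -7.9  77.7  -0.  110.3  24.1]
17.34 [ 0.4658 -0.0309  0.4594] [-0.   0.3  0. ] [ -8.  -14.1  83.2   0.  110.9  81.9]
```

View pics/rect2.png

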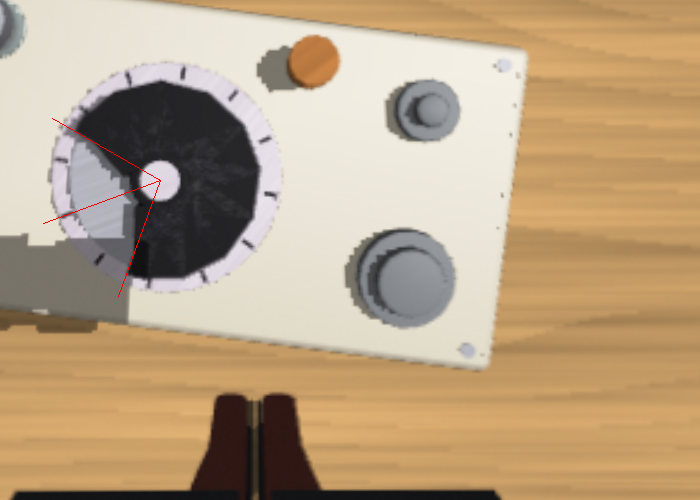

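The rectified view after the push has the notch walls on the lines drawn for exactly four clicks, within about 3° of a 30° step. The reel and jar have not moved. The large button's top is at (410,282), about (0.459, −0.112). I'll press it under force control.

Run:
```python
from h import *
b=[.459,-.112]
r.reach([*b,.182+.13],[180,0,0]);r.servo_line([*b,.182+.098],None,.06);F()
z=.098;f0=r.sense()['contact_force'][2]
while z>.066:
    z-=.001;r.servo_line([*b,.182+z],None,.02);f=r.sense()['contact_force'][2]-f0
    if f>.8: print(round(z,3),round(float(f),1),np.round(r.sense()['tcp_pos'][2]-.182,4))
    if f>9: break
r.wait(.3);F()
r.servo_line([*b,.182+.13],None,.08)
r.servo_line([*b,.182+.27],None,.2);r.reach([.4657,-.0312,.46],[180,0,0])
r.wait(.5);snap('wrist','w3');F()
d=cv2.absdiff(load('w3')['frame'],load('w2')['frame']).max(2)[:225];print('changed px',(d>50).sum())
```

```text
18.74 [ 0.459  -0.112   0.2799] [-0.4 -0.4  1.2] [-17.8 -14.1 101.5   0.   92.6  72.2]
0.081 0.8 0.0812
0.08 1.3 0.0801
0.079 2.6 0.0791
0.078 2.0 0.0781
0.077 3.0 0.0771
0.076 4.5 0.0763
0.075 8.9 0.0762
0.074 13.3 0.0762
25.04 [ 0.459  -0.112   0.2581] [-4.2  1.5 14. ] [-17.8 -13.7 103.3  -0.   90.2  72.2]
27.72 [ 0.4657 -0.0315  0.46  ] [ 0.   0.2 -0.1] [ -8.  -14.1  83.2  -0.  110.9  82. ]
changed px 1831
```

The force rose along the spring to about 5 N, then hit a hard stop at z = 0.0762, so the button was pressed fully. Some pixels changed between the two pictures, so I'll look once more before handing in.

Run:
```python
from h import *
a,b=load('w2'),load('w3');d=(cv2.absdiff(a['frame'],b['frame']).max(2)[:225]>50).astype(np.uint8)
n,l,s,c=cv2.connectedComponentsWithStats(cv2.dilate(d,np.ones((3,3))));print(s[1:][np.argsort(-s[1:,4])][:6])
```

```text
[[545  66  30  79 714]
 [276  96  52  63 412]
 [413  92  23  85 330]
 [603 149  37  66 324]
 [576   0  21  51 237]
 [548 102  11  48 222]]
```

View pics/w3.png

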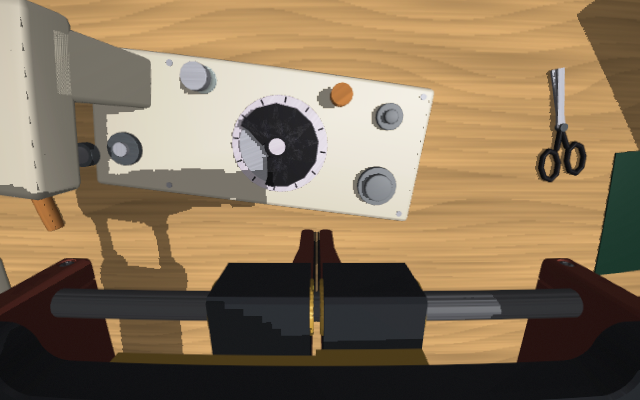

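The differences are only edge shifts from a sub-millimetre change in camera pose. The dial notch is still at (252,150), both buttons are up, and the reel, jar and scissors are where they were.

```bash
python3 -c "
from station import r
print(r.hand_in())"
```

```text
the job is handed in; nothing more can be done
None
```

I turned the dial four clicks clockwise, then pressed the large button fully down and let it come back up; the small button and the loose things in view did not move, and the job is handed in (no verdict was returned).

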